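Let a cleaned batch down the tin chute

ROBOT

A 6-joint arm with a two-finger parallel gripper is mounted at the origin on the work surface. World frame = base frame: x ahead of the robot, y to its left, z up, the work surface at z = 0. Lengths are in mm, angles in rad, forces in N, time in s.
With the tool pointing down it reaches from about 275 to 1000 mm from the base axis. Payload 8.4 kg.
Tool frame: the origin (TCP) lies midway between the tips of the shut fingers; the grasp point (between the pads) lies 19 mm behind it; z points along the fingers, y is the line along which they close (so a half turn about z gives the same grasp; the last joint's range is limited). The gripper opens to 85 mm and grips with 20 to 120 N. Pads are 22 mm wide; open, the fingers measure 114 mm over their backs; the gripper's body (76 mm by 85 mm) begins 54 mm behind the grasp point. The pads swing forward as they close: fully open they stand 13 mm farther back than shut.
Start: joints at [1.246, 0.353, 1.633, -0, 1.155, -0.002], TCP at [198.263, 592.722, 231.281] pointing down, gripper open.
Joint ranges: [-2.63, 2.63], [-0.92, 2.1], [0.06, 2.66], [-1.3, 4.44], [0, 2.69], [-3.02, 3.02]. Speed limits (rad/s): [2.22, 2.22, 2.79, 3.14, 3.14, 3.14].

INTERFACE

Orientations are given as [roll, pitch, yaw] about the fixed x, y, z axes, in that order (R = Rz(yaw) Ry(pitch) Rx(roll)).
In Python, from rig import r gives the robot as it stands.
- The arm moves only by the tool servo_tool, never from a script. Its argument "deltas" is a list of rows, each an object of numbers: "x", "y", "z": the shift along the world's x, y, z in mm; "rx", "ry", "rz": the turn, a rotation vector about the world's x, y, z in rad; "gripper": the gripper's target within -1 to 1 (fully open at 1, half-way at 0, shut at -1). A call has 1 to 10 rows; each row is the pose to reach, as a shift and turn from the pose commanded when the call began; what a row does not reach only later rows make up. A row lasts 1/10 s, in which the tool goes at most 50 mm and 8.59 degrees, less where a joint would pass 70% of its speed; a pose out of reach is approached as far as the arm can. A call with a gripper value outside its range is refused whole. The fingers move at their own pace and stop on an object; "newtons" is the grip in N (left out, the last holds). Time passes only in rows, so rows that repeat a pose let the fingers close. It gives the time, the measured TCP pose, the force, the opening and the grip force at its end, in the units of the state.
- r.sense(): the state, without advancing time (a new reading comes with each control period).
- r.grab_frame(name): name is "scene" or "top" or "wrist"; returns the picture (384x512x3 uint8, blue, green, red); there is no depth.
- r.camera_params(name): a dict with "mtx" (3x3 intrinsics, pixels), "eye" and "orientation" of the camera in the world. Camera axes: x right, y down, z forward; pixel columns grow to the right and rows downward; lengths in mm; the calibration is good to about 2 mm. A picture is of the moment at which its call begins: read the wrist's pose just before it. camera_params takes no time and is no camera call; for the wrist camera it gives the pose at the moment of the call.
- r.sign_off(): hands the job in; it is judged then, once.
Trained networks look in the newest picture that a camera, given by its name, has taken for a name from the list of things; names that differ only in an ending like _2 or _b are one class to them, and where a whole thing is asked for, a point or a joint stands for the part that bears it (a point fixed in the world has none). Each returns a list of dicts, best first, with "conf" (0 to 1); they miss things now and then, are a little off and sometimes report something else, mostly with a low value. They report only what shows in the picture. A call takes as long as a camera call.
- r.recognise(name, camera): "box" ([left, top, width, height] in pixels, round what is visible of it).
The state is a dict: "clock": time; "qpos": joint angles; "qvel": joint speeds; "joint_efforts": joint torques, N m; "eef_pos": TCP position; "tcp_rot": TCP orientation; "contact_force": force on the tool from outside, world axes, zero at the start; "wrist_torque": the same for the moment, N m; "opening": opening from 0.0 (shut) to 1.0 (fully open); "grasp_force": force on a finger pad.
Only numpy, scipy, OpenCV 4.12 (cv2) and the standard library are available. Lean on these libraries where they do the work, as an engineer would, in place of code of your own. Each camera call takes 0.05 s, during which the arm holds its last target. There are 200 camera calls.

TASK

Press the red spring button right down through the finger slot of the chute's slide gate and, keeping it down, slide the gate past it until it is fully open, so that the bail roller housing and the two drag washers run down the chute into the green sorting bin. Once all three are in the bin, push the gate fully shut again so that the button springs up in its slot, and come clear. Only press and push gently with the fingertips, gripping nothing: do not touch the three parts, and leave the reel, the spool cap and the wrench where they are.

Things in the scene. Friction and masses are not known exactly. Their poses are not given: they have to be found in the camera images.
- chute: Fixed tin chute on legs. Origin on the counter under the gate; x points down the chute to the bin, z up. Channel along x, 64 mm wide inside, centred on y = 0, sloping 35 degrees, floor 165 mm high at the gate; its walled upper part, where the batch waits, reaches x = -105 mm and 260 mm high. Two guide rails for the gate run out sideways along -y to y = -196 mm: x = +-(35 to 39) mm, tops 208 mm high.
- gate (a joint): Steel slide gate, m: 0 = fully shut, blade across the chute; 0.066 = fully open, at its stop. Opens along the chute's -y; stays where left (friction 1.5 N, plus up to 2 N drag from the button under it). Its level plate, 70 mm wide, 4 mm thick, top 204 mm above the counter, slides between the rails. While the button is up it stops the gate after 2 mm. Cannot be lifted.
- gate_slot (a point): Centre of the finger slot in the gate's plate, at the height of the plate's top; moves with the gate. The slot is 43 mm long along the chute's y and 54 mm wide along x, right through the plate, with the button standing in it; shut, it spans chute y = -104 to -147 mm. Its outer (-y) end is the turned-up lip, its inner end is solid plate, 2 mm from the button.
- gate_lip (a point): Middle of the top edge of the gate's turned-up lip, 224 mm above the counter; moves with the gate. The lip is an upright strip 4 mm thick (along the chute's y), 70 mm wide (x), standing 20 mm above the plate. A finger in the slot drags the gate open by its inner face; its outer face, the free end of the gate, serves to push the gate shut.
- button_top (a point): Centre of the flat top of the red spring button, 36 mm long (along the chute's y, the sliding direction) and 24 mm wide (along x), at chute x = 0, y = -124 mm, standing in the finger slot. Up, its top is 209 mm above the counter, 5 mm above the gate's plate. It does not move along with the gate.
- button (a joint): Travel of the red button straight down, m: 0 = up, 0.015 = right down at its stop. Spring: 3 N to start it, 7.5 N right down. From 9 mm down the gate's plate can pass over it. Once the plate covers it, it stays down under the plate (about 0.009) until the gate is fully shut, when it springs up in the slot.
- bin: Shallow green sorting bin, fixed under the mouth of the chute, 170 mm (x) by 160 mm (y), 45 mm high, walls 4 mm; origin at the centre of its underside, axes as the chute's.
- housing: Stainless bail roller housing, 28 x 19 x 17 mm, 25 to 50 g, lying loose in the chute behind the gate; origin at the centre of its underside.
- washer_a: Cream nylon drag washer, 26 mm across, 4 mm thick, loose in the chute behind the gate; origin at the centre of its underside.
- washer_b: The other cream nylon drag washer, the same.
- reel: Orange surfcasting reel, standing on its spool face on the counter, about 80 mm across and 150 mm high, with handle and foot sticking out up to 90 mm from its axis; origin under the spool's axis. A bystander.
- spool_cap: Grey rubber spool cap, 60 mm across, 30 mm high, on the counter; origin at the centre of its underside. A bystander.
- nut_wrench: Brass rotor nut wrench, 140 mm long, lying on the counter; origin under its middle, x along it. A bystander.

How it is judged (in metres and radians):
On the way, in this order (a step that is already met when the one before it is completed fails the run):
1. the button is pressed at least 10 mm down by the fingers while the gate is still shut (value of joint button above 0.01 m and value of joint gate below 0.004 m and contact force between the fingers and button above 1 N), for 0.1 s.
2. the gate stands open by at least 60 of its 66 mm and all three parts have run into the bin (value of joint gate above 0.06 m and x of housing in the frame of bin between -0.083 and 0.083 m and y of housing in the frame of bin between -0.078 and 0.078 m and x of washer_a in the frame of bin between -0.083 and 0.083 m and y of washer_a in the frame of bin between -0.078 and 0.078 m and x of washer_b in the frame of bin between -0.083 and 0.083 m and y of washer_b in the frame of bin between -0.078 and 0.078 m and z of each of housing, washer_a, washer_b in the frame of bin below 0.04 m), for 0.1 s.
At the end, for the whole second after the job is handed in: The gate is shut (within 4 mm), the button is up in its slot (within 3 mm), and the housing and both washers lie at rest inside the bin's walls (value of joint gate below 0.004 m and value of joint button below 0.003 m and x of housing in the frame of bin between -0.083 and 0.083 m and y of housing in the frame of bin between -0.078 and 0.078 m and x of washer_a in the frame of bin between -0.083 and 0.083 m and y of washer_a in the frame of bin between -0.078 and 0.078 m and x of washer_b in the frame of bin between -0.083 and 0.083 m and y of washer_b in the frame of bin between -0.078 and 0.078 m and z of each of housing, washer_a, washer_b in the frame of bin below 0.04 m and linear speed of each of housing, washer_a, washer_b below 0.03 m/s); the robot touches nothing.
It fails at once if the gate is gripped or forced (over 35 N between the fingers and the gate) (contact force between the fingers and gate above 35 N).
It fails at once if the robot touches the housing or a washer (contact force between any of the fingers, the arm and housing above 0.3 N or contact force between any of the fingers, the arm and washer_a above 0.3 N or contact force between any of the fingers, the arm and washer_b above 0.3 N).
It fails at once if the housing or a washer is lifted above the chute (height (world z) of any of housing, washer_a, washer_b above 0.24 m).
It fails at once if the reel, the spool cap or the wrench is moved by more than 15 mm (distance of any of reel, spool_cap, nut_wrench from where it was at the start of the episode above 0.015 m).
It also fails if it takes over 42 s, if anything falls off the work surface, if the arm or the gripper's body presses on something with over 40 N, if the wrist force passes 120 N, or if a joint passes its speed limit or range.

## Working session

There is one attempt and no reset: what is moved stays moved. The work goes in short steps, Python scripts to look and compute and a tool call to move; the robot and the scene stay as the last step left them, time stands still between calls to the robot, and variables do not carry over. Pictures are saved under pics/ and viewed, at most 10 in all, crops included, and the job is handed in when it is done.

Besides the shell and the picture viewer there is one more tool, called after ">>>" as name([rows], argument=value, ...), one row to a line, values as JSON. servo_tool: Moves the arm, as the interface text tells. Its arguments: {"type":"object","properties":{"deltas":{"type":"array","items":{"type":"object","properties":{"x":{"type":"number"},"y":{"type":"number"},"z":{"type":"number"},"rx":{"type":"number"},"ry":{"type":"number"},"rz":{"type":"number"},"gripper":{"type":"number"}}}},"newtons":{"type":"number"}},"required":["deltas"]}

```bash
mkdir -p pics; ls
cat > h.py <<'E'
from rig import r
import numpy as np, cv2
from scipy.spatial.transform import Rotation as R
def cam(n):
    p=r.camera_params(n); o=np.array(p["orientation"],float)
    M=o if o.shape==(3,3) else R.from_euler('xyz',o).as_matrix()
    return np.array(p["mtx"]),np.array(p["eye"],float),M
def atz(n,u,v,z):
    K,e,M=cam(n); d=M@np.linalg.solve(K,[u,v,1.]); return e+d*(z-e[2])/d[2]
def proj(n,P):
    K,e,M=cam(n); c=K@(M.T@(np.array(P,float)-e)); return c[:2]/c[2]
E
python3 - <<'E'
from h import *
s=r.sense(); print(s)
for n in ["scene","top"]:
    im=r.grab_frame(n); cv2.imwrite(f"pics/{n}0.png",im); p=r.camera_params(n); print(n,p)
    for t in ["chute","gate","gate_slot","gate_lip","button_top","bin","reel","housing","washer_a","spool_cap","nut_wrench"]:
        print(t,[(np.round(d["box"]).tolist(),round(d["conf"],2)) for d in r.recognise(t,n)[:3]])
a=cv2.imread("pics/scene0.png");b=cv2.imread("pics/top0.png")
E
```

```text
pics
{'clock': 0.0, 'qpos': array([ 1.24561624e+00,  3.53643352e-01,  1.63411352e+00, -1.78765977e-05,
        1.15519754e+00, -2.36858451e-03]), 'qvel': array([-1.23511337e-03, -1.53676746e-03, -1.71179663e-03,  3.92732933e-04,
       -5.54920400e-05, -4.24526152e-04]), 'joint_efforts': array([ 1.69922710e-03, -6.05253196e+01, -3.42066479e+01,  1.93649616e-04,
        9.41448554e-03,  1.56012317e-05]), 'eef_pos': array([198.11015867, 592.28297638, 230.5734933 ]), 'tcp_rot': array([-3.14023085e+00,  1.31195055e-05,  2.81878839e+00]), 'contact_force': array([ 0.49286671, -0.63204406, -0.11893587]), 'wrist_torque': array([ 0.0656239 ,  0.00856149, -0.00900556]), 'grasp_force': 0.0, 'opening': 1.0027845315828257}
scene {'mtx': array([[426.54351849,   0.        , 257.62735681],
       [  0.        , 426.54351849, 186.80460049],
       [  0.        ,   0.        ,   1.        ]]), 'eye': array([1016.21907431,  391.09815432,  818.35867333]), 'orientation': array([-2.34737922,  0.01037501,  2.41218761])}
chute [([218.0, 155.0, 181.0, 207.0], 0.77)]
gate [([286.0, 155.0, 78.0, 78.0], 0.96), 
[... 922 characters left out ...]
, ([135.0, 211.0, 93.0, 45.0], 0.69), ([362.0, 194.0, 60.0, 76.0], 0.26)]
gate [([138.0, 210.0, 95.0, 45.0], 0.8)]
gate_slot [([136.0, 210.0, 95.0, 48.0], 0.64)]
gate_lip [([130.0, 208.0, 103.0, 46.0], 0.95), ([152.0, 242.0, 10.0, 6.0], 0.57), ([203.0, 224.0, 25.0, 19.0], 0.37)]
button_top [([203.0, 223.0, 24.0, 19.0], 0.83)]
bin [([143.0, 119.0, 78.0, 81.0], 0.95)]
reel [([366.0, 191.0, 55.0, 77.0], 0.77)]
housing [([141.0, 248.0, 14.0, 11.0], 0.66)]
washer_a [([154.0, 242.0, 6.0, 7.0], 0.55), ([137.0, 239.0, 11.0, 9.0], 0.4)]
spool_cap [([216.0, 276.0, 29.0, 28.0], 0.6), ([132.0, 207.0, 101.0, 47.0], 0.58)]
nut_wrench [([249.0, 159.0, 27.0, 63.0], 0.93), ([138.0, 247.0, 17.0, 11.0], 0.65)]
```

Run:
```python
import cv2
b=cv2.imread("pics/top0.png")[110:310,105:285]
cv2.imwrite("pics/c1.png",cv2.resize(b,None,fx=3,fy=3,interpolation=cv2.INTER_CUBIC))
a=cv2.imread("pics/scene0.png")[95:370,150:420]
cv2.imwrite("pics/c2.png",cv2.resize(a,None,fx=2,fy=2,interpolation=cv2.INTER_CUBIC))
```

```text
(no output)
```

View pics/c1.png

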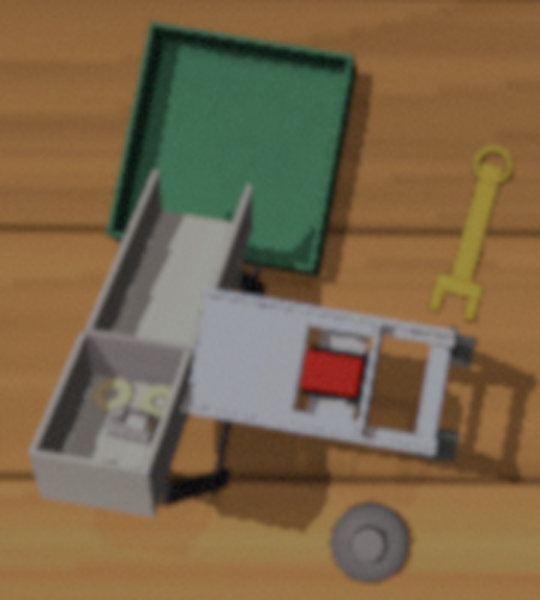

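View pics/c2.png

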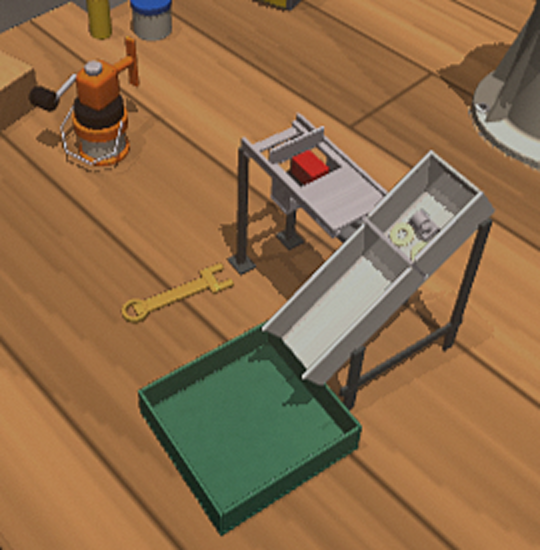

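The top view shows the red button at crop (333,372), the lip at about (372,382), the channel wall to its left and the bin above. The scene view agrees: the gate is shut and the parts are behind it. Next I'll fit the chute pose.

```bash
cat >> h.py <<'E'
def red(n,im):
    h=cv2.cvtColor(im,cv2.COLOR_BGR2HSV); m=((h[...,0]<6)|(h[...,0]>174))&(h[...,1]>170)&(h[...,2]>90)
    k,l,st,c=cv2.connectedComponentsWithStats(m.astype(np.uint8)); return l,st,c
E
python3 - <<'E'
from h import *
f=lambda u,v:(105+u/3,110+v/3)
P=lambda u,v,z:atz("top",*f(u,v),z)[:2]
c=[P(152,25,45),P(355,57,45),P(318,272,45),P(108,235,45)]
print("bin",np.round(c,1),np.mean(c,0))
ang=lambda d:np.arctan2(d[1],d[0])
print("x dir from bin sides",ang(c[0]-c[3]),ang(c[1]-c[2]),"y->x",ang(c[0]-c[1])-np.pi/2, ang(c[3]-c[2])-np.pi/2)
L=[P(379,326,224),P(364,438,224)];print("lip",L,ang(L[0]-L[1]))
print("rail",ang(P(205,292,208)-P(455,330,208))-np.pi/2,ang(P(190,412,208)-P(435,452,208))-np.pi/2)
for n in ["top","scene"]:
    im=cv2.imread(f"pics/{n}0.png"); l,st,cc=red(n,im)
    for i in range(1,len(st)):
        if st[i,4]>60:
            pts=np.argwhere(l==i)[:,::-1].astype(np.float32)
            rect=cv2.minAreaRect(pts); print(n,st[i],cc[i],atz(n,*cc[i],209),[np.round(atz(n,*p,209)[:2],1).tolist() for p in cv2.boxPoints(rect)])
E
```

```text
bin [[778.7 126.9]
 [755.  -29.8]
 [588.7  -5.2]
 [615.3 153.8]] [684.44233986  61.42375441]
x dir from bin sides -0.16285050179259927 -0.14681760325892593 y->x -0.15012804557882453 -0.1656604473286427
lip [array([537.25222222, -63.20066207]), array([469.34389606, -55.28894768])] -0.11598292504407241
rail -0.14168109132477902 -0.1512220944807665
top [206 226  20  16 249] [215.38554217 234.01606426] [509.34360741 -33.05348279 209.        ] [[500.1, -14.0], [524.3, -17.8], [518.4, -52.4], [494.2, -48.4]]
scene [296 170  19  14 137] [304.97080292 176.75182482] [514.75453535 -31.2730267  209.        ] [[522.5, -49.8], [497.7, -54.8], [505.9, -13.9], [529.9, -9.7]]
```

>>> servo_tool([
  {"z":50,"gripper":-1},
  {"z":100,"rz":0.08,"gripper":-1},
  {"x":20,"y":-40,"z":110,"rz":0.16,"gripper":-1},
  {"x":42,"y":-85,"z":110,"rz":0.16,"gripper":-1},
  {"x":64,"y":-130,"z":110,"rz":0.16,"gripper":-1},
  {"x":86,"y":-175,"z":110,"rz":0.16,"gripper":-1},
  {"x":108,"y":-220,"z":110,"rz":0.16,"gripper":-1},
  {"x":130,"y":-265,"z":110,"rz":0.16,"gripper":-1},
  {"x":152,"y":-310,"z":110,"rz":0.16,"gripper":-1},
  {"x":174,"y":-355,"z":110,"rz":0.16,"gripper":-1},
], newtons=40)

```text
invalid input
```

>>> servo_tool([
  {"x":0,"y":0,"z":50,"rx":0,"ry":0,"rz":0,"gripper":-1},
  {"x":0,"y":0,"z":100,"rx":0,"ry":0,"rz":0.08,"gripper":-1},
  {"x":20,"y":-40,"z":110,"rx":0,"ry":0,"rz":0.16,"gripper":-1},
])

```text
clock: 1.5
eef_pos: [218.0, 557.7, 347.3]
tcp_rot: [3.131, 0.001, 2.985]
contact_force: [2.3, 0.6, -0.2]
opening: 0.515
grasp_force: 0.0
```

>>> servo_tool([
  {"x":22,"y":-45,"z":0,"rx":0,"ry":0,"rz":0,"gripper":-1},
  {"x":44,"y":-90,"z":0,"rx":0,"ry":0,"rz":0,"gripper":-1},
  {"x":66,"y":-135,"z":0,"rx":0,"ry":0,"rz":0,"gripper":-1},
  {"x":88,"y":-180,"z":0,"rx":0,"ry":0,"rz":0,"gripper":-1},
  {"x":110,"y":-225,"z":0,"rx":0,"ry":0,"rz":0,"gripper":-1},
  {"x":132,"y":-270,"z":0,"rx":0,"ry":0,"rz":0,"gripper":-1},
  {"x":154,"y":-315,"z":0,"rx":0,"ry":0,"rz":0,"gripper":-1},
  {"x":176,"y":-360,"z":0,"rx":0,"ry":0,"rz":0,"gripper":-1},
  {"x":198,"y":-405,"z":0,"rx":0,"ry":0,"rz":0,"gripper":-1},
  {"x":220,"y":-450,"z":0,"rx":0,"ry":0,"rz":0,"gripper":-1},
])

```text
clock: 2.5
eef_pos: [438.4, 101.5, 341.7]
tcp_rot: [3.141, 0.001, 2.979]
contact_force: [1.7, 0.4, 0.1]
opening: 0.002
grasp_force: 0.0
```

>>> servo_tool([
  {"x":22,"y":-45,"z":0,"rx":0,"ry":0,"rz":0,"gripper":-1},
  {"x":44,"y":-90,"z":0,"rx":0,"ry":0,"rz":0,"gripper":-1},
  {"x":70,"y":-141,"z":0,"rx":0,"ry":0,"rz":0,"gripper":-1},
  {"x":70,"y":-141,"z":-20,"rx":0,"ry":0,"rz":0,"gripper":-1},
  {"x":70,"y":-141,"z":-40,"rx":0,"ry":0,"rz":0,"gripper":-1},
  {"x":70,"y":-141,"z":-40,"rx":0,"ry":0,"rz":0,"gripper":-1},
])

```text
clock: 3.1
eef_pos: [506.4, -38.0, 298.9]
tcp_rot: [-3.141, -0.005, 2.977]
contact_force: [-1.3, 0.1, 0.9]
opening: 0.0
grasp_force: 0.0
```

Run:
```python
from h import *
s=r.sense(); print(s["eef_pos"],s["tcp_rot"],s["clock"],s["contact_force"])
K,e,M=cam("wrist"); print(e,M.round(2).tolist())
im=r.grab_frame("wrist"); cv2.imwrite("pics/w1.png",im)
l,st,cc=red("wrist",im)
for i in range(1,len(st)):
    if st[i,4]>100:
        pts=np.argwhere(l==i)[:,::-1].astype(np.float32)
        print(st[i],atz("wrist",*cc[i],209),[np.round(atz("wrist",*p,209)[:2],1).tolist() for p in cv2.boxPoints(cv2.minAreaRect(pts))])
print("pred tcp px",proj("wrist",s["eef_pos"]))
```

```text
[506.4109895  -37.96624121 298.87562774] [-3.1412689  -0.00452776  2.97749776] 3.1 [-1.25598504  0.05740333  0.856532  ]
[430.05288068 -24.24424324 442.43467583] [[0.16, 0.94, 0.3], [0.99, -0.15, -0.05], [-0.0, 0.3, -0.95]]
[ 249  188   47   29 1208] [513.40610157 -31.07006637 209.        ] [[499.2, -45.9], [504.6, -12.4], [526.6, -15.4], [521.0, -49.7]]
pred tcp px [260.02916549 253.53302168]
```

View pics/w1.png

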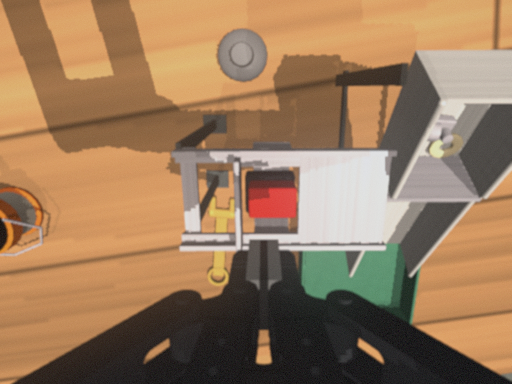

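The wrist view shows the button at (272,200) in its slot, with the lip at u≈238 and the solid plate from u≈299. The fingertips are 5 mm short in x, so I'll correct that and descend.

>>> servo_tool([
  {"x":3,"y":1,"z":-30,"rx":0,"ry":0,"rz":0,"gripper":-1},
  {"x":3,"y":1,"z":-60,"rx":0,"ry":0,"rz":0,"gripper":-1},
  {"x":3,"y":1,"z":-82,"rx":0,"ry":0,"rz":0,"gripper":-1},
  {"x":3,"y":1,"z":-82,"rx":0,"ry":0,"rz":0,"gripper":-1},
  {"x":3,"y":1,"z":-82,"rx":0,"ry":0,"rz":0,"gripper":-1},
])

```text
clock: 3.65
eef_pos: [511.5, -36.1, 220.6]
tcp_rot: [3.142, 0.001, 2.98]
contact_force: [-0.3, -0.6, 0.9]
opening: -0.001
grasp_force: 0.0
```

Run:
```python
from h import *
s=r.sense(); print(s["eef_pos"],s["contact_force"])
im=r.grab_frame("wrist"); cv2.imwrite("pics/w2.png",cv2.resize(im[100:340,130:450],None,fx=2,fy=2))
l,st,cc=red("wrist",im); print([(a.tolist(),atz("wrist",*c,209).round(1)) for a,c in zip(st[1:],cc[1:]) if a[4]>100])
```

```text
[511.521022   -36.10667212 220.63808928] [-0.25231568 -0.57397202  0.87892735]
[([237, 223, 52, 27, 718], array([505.8, -37.3, 209. ]))]
```

View pics/w2.png

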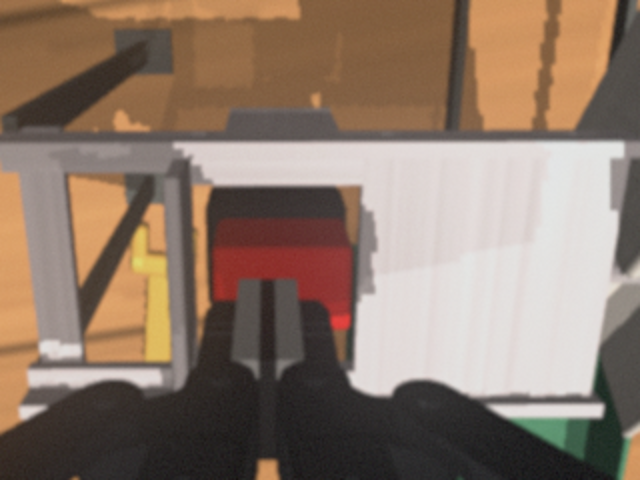

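The crop shows the fingertips (u≈232–303) inside the slot, between the lip (u≈190) and the plate (u≈358), above the red button. I'll press now.

>>> servo_tool([
  {"x":0,"y":0,"z":-8,"rx":0,"ry":0,"rz":0,"gripper":-1},
  {"x":0,"y":0,"z":-13,"rx":0,"ry":0,"rz":0,"gripper":-1},
  {"x":0,"y":0,"z":-18,"rx":0,"ry":0,"rz":0,"gripper":-1},
  {"x":0,"y":0,"z":-22,"rx":0,"ry":0,"rz":0,"gripper":-1},
  {"x":0,"y":0,"z":-24,"rx":0,"ry":0,"rz":0,"gripper":-1},
  {"x":0,"y":0,"z":-24,"rx":0,"ry":0,"rz":0,"gripper":-1},
  {"x":0,"y":0,"z":-24,"rx":0,"ry":0,"rz":0,"gripper":-1},
])

```text
clock: 4.4
eef_pos: [511.7, -36.4, 195.8]
tcp_rot: [3.141, 0.002, 2.979]
contact_force: [-0.1, 0.8, 6.3]
opening: 0.004
grasp_force: 3.3
```

>>> servo_tool([
  {"x":0,"y":0,"z":-1,"rx":0,"ry":0,"rz":0,"gripper":-1},
  {"x":-0.5,"y":-3,"z":-1,"rx":0,"ry":0,"rz":0,"gripper":-1},
  {"x":-1,"y":-6,"z":-1,"rx":0,"ry":0,"rz":0,"gripper":-1},
  {"x":-1.5,"y":-9,"z":-1,"rx":0,"ry":0,"rz":0,"gripper":-1},
  {"x":-2,"y":-12,"z":-1,"rx":0,"ry":0,"rz":0,"gripper":-1},
  {"x":-2,"y":-12,"z":-1,"rx":0,"ry":0,"rz":0,"gripper":-1},
])

```text
clock: 5.0
eef_pos: [509.6, -47.9, 194.8]
tcp_rot: [3.14, 0.001, 2.978]
contact_force: [1.1, 3.1, 6.0]
opening: -0.002
grasp_force: 3.7
```

>>> servo_tool([
  {"x":-0.6,"y":-4,"z":0,"rx":0,"ry":0,"rz":0,"gripper":-1},
  {"x":-1.3,"y":-8,"z":0,"rx":0,"ry":0,"rz":0,"gripper":-1},
  {"x":-1.9,"y":-12,"z":0,"rx":0,"ry":0,"rz":0,"gripper":-1},
  {"x":-2.6,"y":-16,"z":1,"rx":0,"ry":0,"rz":0,"gripper":-1},
  {"x":-3,"y":-19,"z":3,"rx":0,"ry":0,"rz":0,"gripper":-1},
  {"x":-3.4,"y":-21,"z":7,"rx":0,"ry":0,"rz":0,"gripper":-1},
  {"x":-3.5,"y":-22,"z":12,"rx":0,"ry":0,"rz":0,"gripper":-1},
  {"x":-3.5,"y":-22,"z":14,"rx":0,"ry":0,"rz":0,"gripper":-1},
])

```text
clock: 5.8
eef_pos: [505.4, -70.7, 208.9]
tcp_rot: [-3.141, 0.0, 2.979]
contact_force: [0.1, 1.6, -0.1]
opening: 0.0
grasp_force: 1.0
```

Run:
```python
from h import *
im=r.grab_frame("wrist"); cv2.imwrite("pics/w3.png",cv2.resize(im[100:340,130:450],None,fx=2,fy=2))
```

```text
(no output)
```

View pics/w3.png

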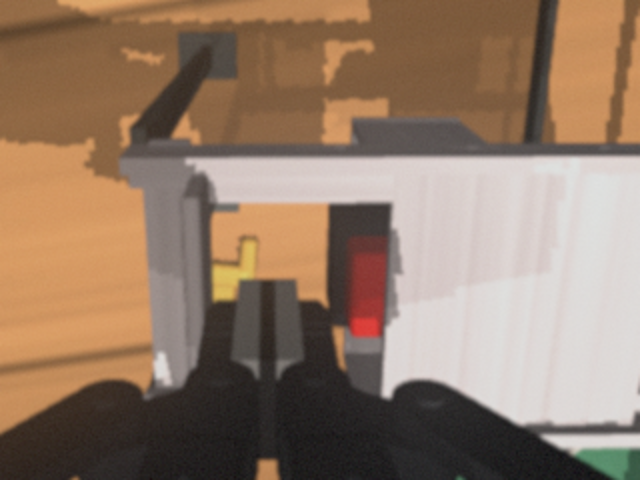

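The plate now covers the red button (u≈350–388) and the fingers bear on the lip (u≈200). I'll keep dragging the gate open.

>>> servo_tool([
  {"x":-0.8,"y":-5,"z":0,"rx":0,"ry":0,"rz":0,"gripper":-1},
  {"x":-1.6,"y":-10,"z":0,"rx":0,"ry":0,"rz":0,"gripper":-1},
  {"x":-2.4,"y":-15,"z":0,"rx":0,"ry":0,"rz":0,"gripper":-1},
  {"x":-3.2,"y":-20,"z":0,"rx":0,"ry":0,"rz":0,"gripper":-1},
  {"x":-4,"y":-25,"z":0,"rx":0,"ry":0,"rz":0,"gripper":-1},
  {"x":-4.6,"y":-29,"z":0,"rx":0,"ry":0,"rz":0,"gripper":-1},
  {"x":-4.6,"y":-29,"z":0,"rx":0,"ry":0,"rz":0,"gripper":-1},
])

```text
clock: 6.55
eef_pos: [500.5, -100.3, 208.1]
tcp_rot: [-3.141, -0.0, 2.978]
contact_force: [-0.3, -0.7, -0.5]
opening: 0.003
grasp_force: 0.0
```

>>> servo_tool([
  {"x":-0.3,"y":-2,"z":0,"rx":0,"ry":0,"rz":0,"gripper":-1},
  {"x":-0.6,"y":-4,"z":0,"rx":0,"ry":0,"rz":0,"gripper":-1},
  {"x":-0.6,"y":-4,"z":0,"rx":0,"ry":0,"rz":0,"gripper":-1},
])

```text
clock: 6.85
eef_pos: [499.9, -103.6, 208.1]
tcp_rot: [-3.142, -0.0, 2.979]
contact_force: [1.1, 1.8, 1.3]
opening: 0.002
grasp_force: 1.1
```

Run:
```python
from h import *
print(r.sense()["eef_pos"])
a=r.grab_frame("top");b=r.grab_frame("scene")
A=cv2.resize(a[110:260,105:255],None,fx=3,fy=3);B=cv2.resize(b[130:355,200:400],(400,450))
cv2.imwrite("pics/d.png",np.hstack([A[:450],B])[:, :800])
for n in ["top","scene"]:
  for t in ["housing","washer_a"]: print(n,t,[(np.round(d["box"]).tolist(),round(d["conf"],2)) for d in r.recognise(t,n)[:3]])
```

```text
[ 499.93169722 -103.56408601  208.1279874 ]
top housing [([157.0, 173.0, 10.0, 17.0], 0.47)]
top washer_a [([180.0, 148.0, 7.0, 12.0], 0.42)]
scene housing [([283.0, 288.0, 15.0, 15.0], 0.69)]
scene washer_a [([297.0, 260.0, 11.0, 9.0], 0.47)]
```

View pics/d.png

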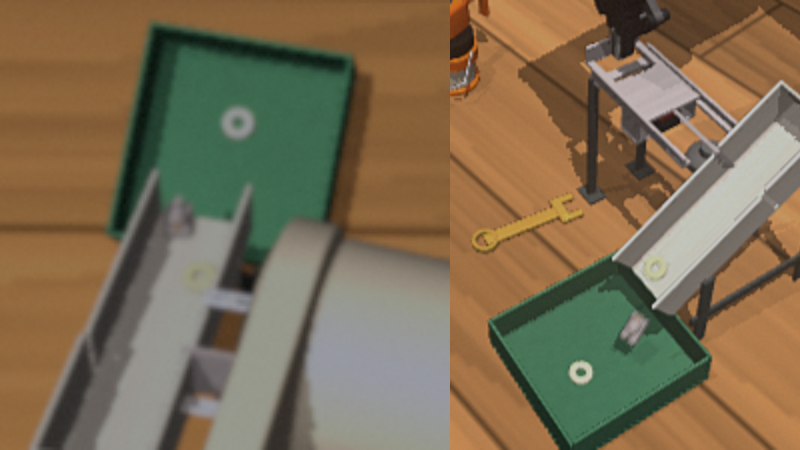

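The parts are on the run: one washer and the housing are in or at the bin, and the second washer is still on the chute. I'll nudge the gate to its stop.

>>> servo_tool([
  {"x":-0.2,"y":-1.5,"z":0,"rx":0,"ry":0,"rz":0,"gripper":-1},
  {"x":-0.5,"y":-3,"z":0,"rx":0,"ry":0,"rz":0,"gripper":-1},
  {"x":-0.5,"y":-3,"z":0,"rx":0,"ry":0,"rz":0,"gripper":-1},
])

```text
clock: 7.45
eef_pos: [499.5, -106.5, 208.1]
tcp_rot: [3.141, -0.0, 2.979]
contact_force: [-0.4, 3.8, -1.4]
opening: -0.0
grasp_force: 1.6
```

>>> servo_tool([
  {"x":-0.2,"y":-1,"z":0,"rx":0,"ry":0,"rz":0,"gripper":-1},
  {"x":-0.3,"y":-2,"z":0,"rx":0,"ry":0,"rz":0,"gripper":-1},
  {"x":-0.3,"y":-2,"z":0,"rx":0,"ry":0,"rz":0,"gripper":-1},
])

```text
clock: 7.75
eef_pos: [499.4, -107.0, 208.1]
tcp_rot: [3.139, -0.0, 2.978]
contact_force: [0.7, 11.0, -0.1]
opening: -0.0
grasp_force: 5.8
```

Run:
```python
from h import *
a=r.grab_frame("wrist");b=r.grab_frame("scene")
cv2.imwrite("pics/e.png",np.hstack([cv2.resize(a[100:340,130:450],(400,300)),cv2.resize(b[130:355,200:400],(400,450))[:300] if 0 else cv2.resize(b[130:355,200:400],(400,300))]))
```

```text
(no output)
```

View pics/e.png

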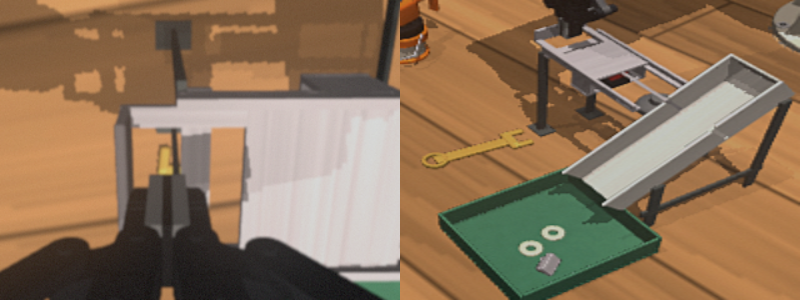

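The washers and the housing are all in the bin. The gate is at its stop, with the force up to 11 N. Next I'll lift over the lip, come down outside it and push the gate shut.

>>> servo_tool([
  {"x":1,"y":7,"z":0,"rx":0,"ry":0,"rz":0,"gripper":-1},
  {"x":1,"y":7,"z":15,"rx":0,"ry":0,"rz":0,"gripper":-1},
  {"x":1,"y":7,"z":32,"rx":0,"ry":0,"rz":0,"gripper":-1},
  {"x":1,"y":7,"z":34,"rx":0,"ry":0,"rz":0,"gripper":-1},
  {"x":-2,"y":-15,"z":34,"rx":0,"ry":0,"rz":0,"gripper":-1},
  {"x":-7,"y":-44,"z":34,"rx":0,"ry":0,"rz":0,"gripper":-1},
  {"x":-7,"y":-44,"z":34,"rx":0,"ry":0,"rz":0,"gripper":-1},
  {"x":-7,"y":-44,"z":18,"rx":0,"ry":0,"rz":0,"gripper":-1},
  {"x":-7,"y":-44,"z":4,"rx":0,"ry":0,"rz":0,"gripper":-1},
  {"x":-7,"y":-44,"z":4,"rx":0,"ry":0,"rz":0,"gripper":-1},
])

```text
clock: 8.85
eef_pos: [491.1, -151.9, 210.3]
tcp_rot: [3.141, -0.003, 2.979]
contact_force: [-0.4, 0.0, 0.3]
opening: -0.003
grasp_force: 0.0
```

>>> servo_tool([
  {"x":0.8,"y":5,"z":0,"rx":0,"ry":0,"rz":0,"gripper":-1},
  {"x":1.6,"y":10,"z":0,"rx":0,"ry":0,"rz":0,"gripper":-1},
  {"x":2.4,"y":15,"z":0,"rx":0,"ry":0,"rz":0,"gripper":-1},
  {"x":3.2,"y":20,"z":0,"rx":0,"ry":0,"rz":0,"gripper":-1},
  {"x":4,"y":25,"z":0,"rx":0,"ry":0,"rz":0,"gripper":-1},
  {"x":4.8,"y":30,"z":0,"rx":0,"ry":0,"rz":0,"gripper":-1},
  {"x":5.6,"y":35,"z":0,"rx":0,"ry":0,"rz":0,"gripper":-1},
  {"x":6.4,"y":40,"z":0,"rx":0,"ry":0,"rz":0,"gripper":-1},
])

```text
clock: 9.65
eef_pos: [499.2, -112.2, 212.7]
tcp_rot: [-3.141, 0.001, 2.979]
contact_force: [-0.0, -4.8, 3.2]
opening: 0.001
grasp_force: 2.7
```

>>> servo_tool([
  {"x":0.8,"y":5,"z":0,"rx":0,"ry":0,"rz":0,"gripper":-1},
  {"x":1.6,"y":10,"z":0,"rx":0,"ry":0,"rz":0,"gripper":-1},
  {"x":2.4,"y":15,"z":0,"rx":0,"ry":0,"rz":0,"gripper":-1},
  {"x":3.2,"y":20,"z":0,"rx":0,"ry":0,"rz":0,"gripper":-1},
  {"x":4,"y":25,"z":0,"rx":0,"ry":0,"rz":0,"gripper":-1},
  {"x":4.8,"y":30,"z":0,"rx":0,"ry":0,"rz":0,"gripper":-1},
  {"x":5.6,"y":35,"z":0,"rx":0,"ry":0,"rz":0,"gripper":-1},
  {"x":6,"y":38,"z":0,"rx":0,"ry":0,"rz":0,"gripper":-1},
  {"x":6,"y":38,"z":0,"rx":0,"ry":0,"rz":0,"gripper":-1},
])

```text
clock: 10.55
eef_pos: [504.5, -73.6, 212.0]
tcp_rot: [3.141, -0.001, 2.979]
contact_force: [-0.2, -0.5, 0.0]
opening: 0.002
grasp_force: 0.0
```

>>> servo_tool([
  {"x":0.2,"y":1,"z":0,"rx":0,"ry":0,"rz":0,"gripper":-1},
  {"x":0.3,"y":2,"z":0,"rx":0,"ry":0,"rz":0,"gripper":-1},
  {"x":0.3,"y":2,"z":0,"rx":0,"ry":0,"rz":0,"gripper":-1},
])

```text
clock: 10.85
eef_pos: [504.7, -72.3, 212.1]
tcp_rot: [3.141, -0.001, 2.979]
contact_force: [0.4, -1.3, 0.3]
opening: 0.002
grasp_force: 0.3
```

>>> servo_tool([
  {"x":0.2,"y":1,"z":0,"rx":0,"ry":0,"rz":0,"gripper":-1},
  {"x":0.3,"y":2,"z":0,"rx":0,"ry":0,"rz":0,"gripper":-1},
  {"x":0.3,"y":2,"z":0,"rx":0,"ry":0,"rz":0,"gripper":-1},
])

```text
clock: 11.15
eef_pos: [504.9, -71.7, 212.2]
tcp_rot: [-3.139, -0.001, 2.979]
contact_force: [-2.0, -8.6, -0.1]
opening: 0.0
grasp_force: 4.5
```

>>> servo_tool([
  {"x":0.2,"y":1,"z":0,"rx":0,"ry":0,"rz":0,"gripper":-1},
  {"x":0.3,"y":2,"z":0,"rx":0,"ry":0,"rz":0,"gripper":-1},
  {"x":0.3,"y":2,"z":0,"rx":0,"ry":0,"rz":0,"gripper":-1},
])

```text
clock: 11.45
eef_pos: [504.9, -71.3, 212.2]
tcp_rot: [-3.136, -0.001, 2.98]
contact_force: [-3.2, -17.4, 0.5]
opening: 0.002
grasp_force: 8.9
```

The gate is hard on its shut stop at the predicted place. I'll come clear and check.

>>> servo_tool([
  {"x":-1.5,"y":-10,"z":0,"rx":0,"ry":0,"rz":0,"gripper":-1},
  {"x":-5,"y":-30,"z":0,"rx":0,"ry":0,"rz":0,"gripper":-1},
  {"x":-5,"y":-30,"z":30,"rx":0,"ry":0,"rz":0,"gripper":-1},
  {"x":-10,"y":-60,"z":75,"rx":0,"ry":0,"rz":0,"gripper":-1},
  {"x":-40,"y":-90,"z":110,"rx":0,"ry":0,"rz":0,"gripper":-1},
  {"x":-80,"y":-115,"z":120,"rx":0,"ry":0,"rz":0,"gripper":-1},
  {"x":-80,"y":-115,"z":120,"rx":0,"ry":0,"rz":0,"gripper":-1},
  {"x":-80,"y":-115,"z":120,"rx":0,"ry":0,"rz":0,"gripper":-1},
])

```text
clock: 12.25
eef_pos: [425.2, -184.1, 333.0]
tcp_rot: [3.141, 0.002, 2.976]
contact_force: [1.6, -0.3, -0.5]
opening: 0.001
grasp_force: 0.0
```

Run:
```python
from h import *
s=r.sense(); print(s["eef_pos"],s["contact_force"],np.abs(s["qvel"]).max())
a=r.grab_frame("top");b=r.grab_frame("scene")
cv2.imwrite("pics/f.png",np.hstack([cv2.resize(a[110:260,105:255],(390,390)),cv2.resize(b[130:355,200:400],(400,390))]))
l,st,cc=red("scene",b); print([x.tolist() for x in st[1:] if x[4]>60])
```

```text
[ 425.21440395 -184.06253809  333.00695882] [ 1.58080639 -0.32125357 -0.49618044] 0.037150852018724825
[[296, 170, 18, 14, 138]]
```

View pics/f.png

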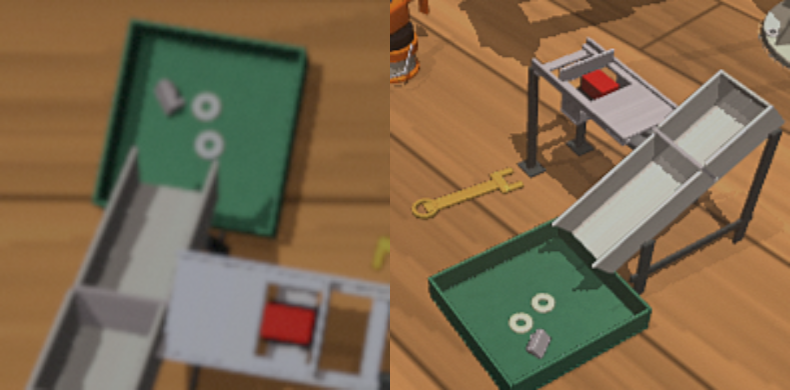

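The gate is shut and the button is up: its red blob in the scene view (296,170, 18x14) matches the first picture. All three parts lie in the bin and the arm is clear, so I'm handing in.

```bash
python3 -c "
from rig import r
print(r.sign_off())"
```

```text
the job is handed in; nothing more can be done
None
```

The job is handed in at about 12 s: all three parts are in the bin, the gate is shut, the button is up in its slot and the arm is clear; the sign-off gave no verdict, so this rests on the last pictures and force readings.

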